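# Locate a pillow-block bearing in the bench jig

## Task

Without picking it up, gently push the loose pillow-block bearing along the bench until the long side of its foot lies flush against the jig's long rail; then push the black sliding follower along the rail so that the bearing ends up snug between the follower and the end stop, still flush to the rail. Leave everything else on the bench where it is.

Things in the scene. Friction and masses are not known exactly. Their poses are not given: they have to be found in the camera images.
- jig: L-shaped aluminium jig fixed to the bench, 20 mm high. Origin: its inner corner, bench level. Long rail: inner face (towards the robot) is the plane x=0, 30 mm thick towards +x, from y=-360 to +20 mm. End stop: inner face is the plane y=0, 20 mm thick towards +y, x=-70 to 0. Work sits at x<0, y<0. +x points roughly away from the robot, +y roughly to its left; yaw varies.
- bearing: dark cast pillow-block bearing, about 0.6 kg, loose on the bench on the robot's side of the rail: foot 50 mm (own x) by 126 mm (own y), 16 mm high; in its middle a round-topped housing 34 mm (x) by 64 mm (y), top at 68 mm. Origin: centre of its underside; flush to the rail it is at jig x=-25 mm, against the end stop at jig y=-63 mm.
- follower (a joint): black sliding follower carried on the rail, facing the end stop. Value in m: 0 at its far right end, grows along jig +y towards the end stop, limit 0.185. Its flat pushing face is at jig y = -0.300 + value, so it meets a bearing that is home against the end stop at 0.174. Slides with about 2.5 N of friction plus 6 N per m/s; stays where it is left.
- follower_face (a point): centre of the follower's pushing face (towards the end stop), 21 mm above the bench, at jig x=-29 mm. Its nose is 54 mm wide (jig x -56 to -2 mm), 24 mm thick (y), from 2 to 40 mm above the bench; its saddle over the rail reaches jig x=+40 mm
- follower_back (a point): centre of the follower's back face (away from the end stop), where it is pushed; 24 mm behind follower_face, 21 mm above the bench
- race: loose bystander: plain steel ring 52 mm across, 16 mm high, lying flat on the robot's side of the jig near the follower; origin at the centre of its underside
- bolt: loose bystander: small steel pin with a wider head, about 22 mm across and 50 mm tall, standing upright on the robot's side near the end stop; origin at the centre of its foot
- jar: loose bystander: open glass jar 64 mm across, 65 mm high, beyond the rail; origin at the centre of its underside
- brush: loose bystander: paint brush with a red handle lying beyond the rail, roughly along it
- glue: loose bystander: yellow bottle with a red cap, 56 mm across, 150 mm tall, on the left of the bench; origin at the centre of its underside
- hammer: loose bystander: hammer lying on the left of the bench
- tin: loose bystander: steel can 72 mm across, 75 mm tall, on the right of the bench; origin at the centre of its underside

How it is judged:
By the outcome, as a careful person would: the job done as asked, in the order asked, and still so for the second after the job is handed in, with the robot touching nothing.
It also fails if it takes over 58 s, if anything falls off the work surface, if the arm or the gripper's body presses on something with over 40 N, if the wrist force passes 120 N, or if a joint passes its speed limit or range.

## Robot

A 6-joint arm with a two-finger parallel gripper is mounted at the origin on the work surface. World frame = base frame: x ahead of the robot, y to its left, z up, the work surface at z = 0. Lengths are in m, angles in rad, forces in N, time in s.
With the tool pointing down it reaches from about 0.4 to 0.825 m from the base axis. Payload 7 kg.
Tool frame: the origin (TCP) lies midway between the tips of the shut fingers; the grasp point (between the pads) lies 19 mm behind it; z points along the fingers, y is the line along which they close (so a half turn about z gives the same grasp; the last joint's range is limited). The gripper opens to 88 mm and grips with 3 to 60 N. Pads are 19 mm wide; open, the fingers measure 130 mm over their backs; the gripper's body (78 mm by 193 mm) begins 47 mm behind the grasp point.
Start: joints at [1.504, 0.359, 0.012, 0, -1.224, -0.288], TCP at [0.235, 0.633, 0.195] pointing down, gripper open.
Joint ranges: [-3.07, 3.07], [-1.43, 2.12], [-1.02, 1.25], [-3.03, 1.67], [-3.05, -0], [-3.03, 3.03]. Speed limits (rad/s): [2.39, 2.39, 3.01, 3.14, 3.14, 3.14].

## Interface

Orientations are given as a unit quaternion [x, y, z, w].
In Python, from plant import manip gives the robot as it stands. The module is installed in compiled form; this text tells all that it offers.
- The arm moves only by the shell command python3 -m pendant 'ROWS'. ROWS is a JSON object of lists of equal length, an entry for each row: "gripper": the opening, from 0 (shut) to 1 (fully open); "linear": the shift along the tool's x, y, z in units of 0.25 m (1.0 is 0.25 m), a list of three; "delta_rot": the turn, a rotation vector about the tool's x, y, z in units of pi/2 rad (1.0 is pi/2 rad), a list of three. In form: {"gripper": [gripper, ...], "linear": [[dx, dy, dz], ...], "delta_rot": [[wx, wy, wz], ...]}. A call has 1 to 5 rows; each row shifts and turns the commanded pose from where the row before left it, along the tool's axes as they then stand; what a row does not reach is not made up. A row lasts 1/8 s, in which the tool goes at most 62.5 mm and 10.7 degrees, less where a joint would pass 70% of its speed; a pose out of reach is approached as far as the arm can. A call with a number of a shift or a turn outside -1 to 1 is refused whole. A call with a gripper value outside its range is refused whole. The fingers move at their own pace and stop on an object; the grip force is fixed at half the most. Time passes only in rows, so rows that do not move let the fingers close. It gives the time, the measured TCP pose, the force, the opening and the grip force at its end, in the units of the state.
- manip.observe(): the state, without advancing time (a new reading comes with each control period).
- manip.grab_frame(name): name is "scene" or "side" or "wrist"; returns a dict with "image" (400x640x3 uint8, red, green, blue), "fx", "fy", "cx", "cy" (pixels), "cam_to_world" (4x4, takes a point from camera to world coordinates). Camera axes: x right, y down, z forward; pixel columns grow to the right and rows downward; lengths in m; the calibration is good to about 2 mm. A picture is of the moment at which its call begins. There is no depth.
- manip.job_done(): hands the job in; it is judged then, once.
The state is a dict: "clock": time; "qpos": joint angles; "joint_vel": joint speeds; "joint_efforts": joint torques, N m; "tool_pos": TCP position; "tcp_rot": TCP orientation; "ft_force": force on the tool from outside, world axes, zero at the start; "ft_torque": the same for the moment, N m; "finger_gap": finger opening in m; "grasp_force": force on a finger pad.
Only numpy, scipy, OpenCV 4.12 (cv2) and the standard library are available. Lean on these libraries where they do the work, as an engineer would, in place of code of your own. Each camera call takes 0.05 s, during which the arm holds its last target. There are 200 camera calls.

## Working session

There is one attempt and no reset: what is moved stays moved. The work goes in short steps, Python scripts to look and compute and a shell command to move; the robot and the scene stay as the last step left them, time stands still between calls to the robot, and variables do not carry over. Pictures are saved under pics/ and viewed, at most 10 in all, crops included, and the job is handed in when it is done.

```bash
mkdir -p pics; cat > h.py <<'E'
from plant import manip
import numpy as np, cv2
def snap(name,fn):
    f=manip.grab_frame(name); cv2.imwrite('pics/'+fn,cv2.cvtColor(f['image'],cv2.COLOR_RGB2BGR))
    np.savez('pics/'+fn+'.npz',**f); return f
def load(fn): return dict(np.load('pics/'+fn+'.npz'))
def p2w(f,u,v,z=0):
    T=f['cam_to_world']; d=T[:3,:3]@np.array([(u-f['cx'])/f['fx'],(v-f['cy'])/f['fy'],1]); o=T[:3,3]
    return o+d*(z-o[2])/d[2]
def w2p(f,p):
    T=f['cam_to_world']; q=T[:3,:3].T@(np.array(p,float)-T[:3,3]); return float(f['fx']*q[0]/q[2]+f['cx']),float(f['fy']*q[1]/q[2]+f['cy'])
E
python3 - <<'E'
from h import *
for n in('scene','side'):
    f=snap(n,n+'0.png'); print(n,f['cam_to_world'].round(3).tolist(),f['fx'])
s=manip.observe(); print(s['tool_pos'],s['tcp_rot'],s['clock'],s['ft_force'])
E
```

```text
scene [[-0.865, 0.425, -0.267, 0.9], [0.501, 0.723, -0.475, 0.635], [-0.008, -0.544, -0.839, 1.192], [0.0, 0.0, 0.0, 1.0]] 383.7775812724646
side [[0.78, -0.396, 0.484, -0.004], [-0.625, -0.507, 0.594, -0.671], [0.01, -0.766, -0.643, 0.747], [0.0, 0.0, 0.0, 1.0]] 389.895888615439
[0.2343375  0.63251009 0.19443043] [ 9.84300341e-01 -1.76500175e-01 -7.20685850e-05  7.22112155e-04] 0.1 [-0.88887024  0.24362358 -0.24603355]
```

View pics/scene0.png

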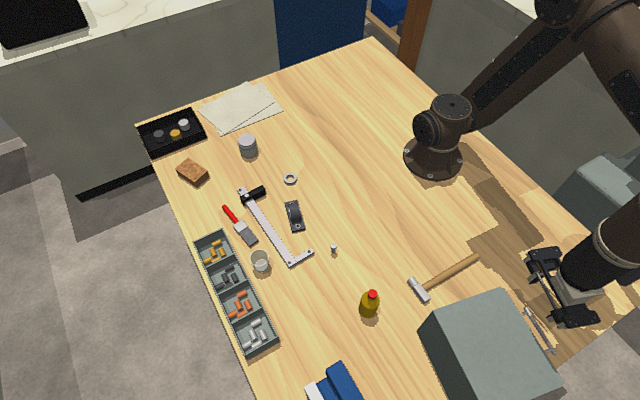

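View pics/side0.png

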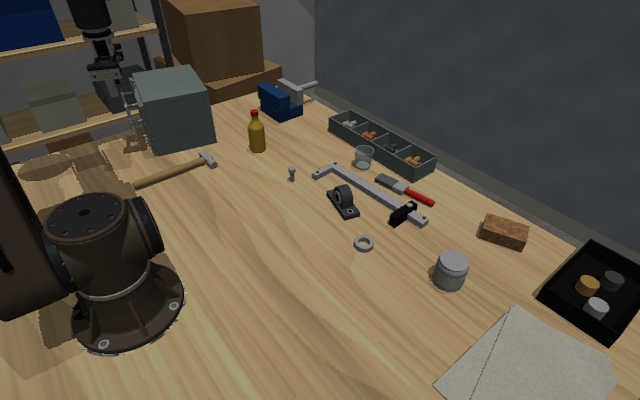

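The scene view shows the rail from about (240,190) to (293,265), with the end stop at (293,265)-(313,253). The bearing is at (294,216), the follower at (253,195), the race at (290,178) and the bolt at (334,249). I'll make enlarged crops to measure from.

```bash
python3 - <<'E'
import cv2
a=cv2.imread('pics/scene0.png')[165:275,225:345]; b=cv2.imread('pics/side0.png')[150:260,280:440]
cv2.imwrite('pics/a.png',cv2.resize(a,None,fx=5,fy=5,interpolation=cv2.INTER_CUBIC))
cv2.imwrite('pics/b.png',cv2.resize(b,None,fx=5,fy=5,interpolation=cv2.INTER_CUBIC))
E
```

```text
(no output)
```

View pics/a.png

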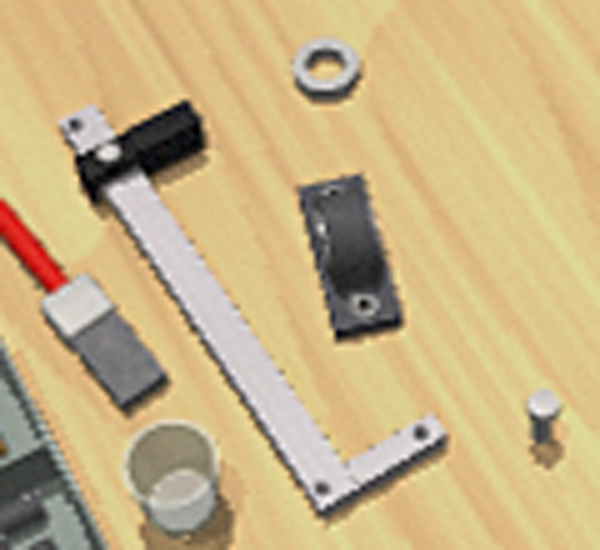

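View pics/b.png

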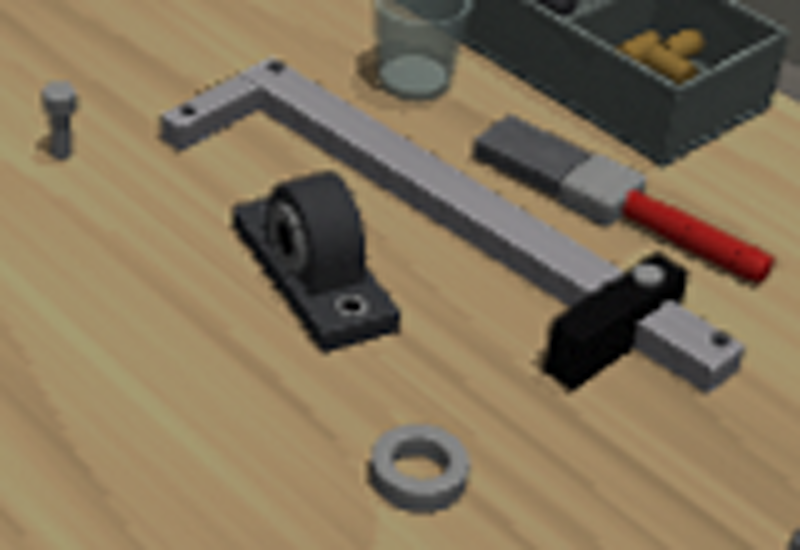

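The crops give me corner pixels in both views, so I'll fit the poses from them.

```bash
cat > fit.py <<'E'
from h import *
from scipy.optimize import least_squares
A=load('scene0.png');B=load('side0.png')
ca=lambda u,v:((u+.5)/5-.5+225,(v+.5)/5-.5+165)
cb=lambda u,v:((u+.5)/5-.5+280,(v+.5)/5-.5+150)
def rt(p,q): c,s=np.cos(p[2]),np.sin(p[2]); return [p[0]+c*q[0]-s*q[1],p[1]+s*q[0]+c*q[1],q[2]]
def fit(obs,p0):
    r=lambda p:np.ravel([np.subtract(w2p(f,rt(p,np.array(q)/1000)),px) for f,px,q in obs])
    s=least_squares(r,p0,loss='soft_l1'); print(s.x.round(4),'deg',np.degrees(s.x[2]).round(2)); print(r(s.x).round(1).tolist()); return s.x
if __name__=='__main__':
    J=fit([(A,ca(349,466),(0,0,20)),(A,ca(60,122),(30,-360,20)),(A,ca(95,105),(0,-360,20)),(A,ca(322,503),(30,20,20)),(A,ca(433,414),(-70,0,20)),(A,ca(446,436),(-70,20,20)),
     (B,cb(268,60),(30,20,20)),(B,cb(262,95),(0,0,20)),(B,cb(163,122),(-70,20,20)),(B,cb(178,130),(-70,0,20)),(B,cb(707,372),(0,-360,20)),(B,cb(743,345),(30,-360,20))],[.6,.1,0])
    b=fit([(A,ca(300,186),(25,-63,16)),(A,ca(362,175),(-25,-63,16)),(A,ca(403,322),(-25,63,16)),(A,ca(337,333),(25,63,16)),
     (B,cb(235,207),(-25,63,16)),(B,cb(322,335),(-25,-63,16)),(B,cb(399,312),(25,-63,16))],[.6,0,0])
    inv=lambda p:(np.array([[np.cos(J[2]),np.sin(J[2])],[-np.sin(J[2]),np.cos(J[2])]])@(np.array(p)[:2]-J[:2])*1000).round(1)
    print('bearing jig',inv(b),np.degrees(b[2]-J[2]))
    for n,pa,pb,z in [('race',ca(327,67),cb(419,462),.016),('bolt',ca(543,403),cb(60,97),.05),('nose_back_top',ca(187,102),cb(575,345),.04),('nose_face_top',ca(202,120),cb(553,320),.04),('jar',ca(172,455),cb(425,0),.065)]:
        print(n,inv(p2w(A,*pa,z)),inv(p2w(B,*pb,z)),p2w(A,*pa,z).round(3))
    np.savez('pose.npz',J=J,b=b)
    s=manip.observe(); R=s['tcp_rot']; print(s['tool_pos'])
E
python3 fit.py
```

```text
[0.6906 0.1154 0.0572] deg 3.28
[-1.1, -0.8, -0.4, -0.7, -0.3, -0.9, -0.2, 1.0, -0.4, -0.7, 0.3, -0.7, 0.1, -0.6, -1.1, -1.6, -1.5, -1.5, -0.3, -0.3, 0.4, -0.3, -0.3, 0.2]
[ 0.6077 -0.0324 -0.2756] deg -15.79
[-0.9, 0.1, -0.0, -0.5, -0.2, -1.2, -0.9, -0.3, -1.3, -0.5, -0.6, -0.4, -0.1, -0.2]
bearing jig [ -91.2 -142.8] -19.0668887044828
race [-164.7 -291.7] [-167.3 -300. ] [ 0.543 -0.185  0.016]
bolt [-126.9   49.6] [-129.8   41.4] [0.561 0.158 0.05 ]
nose_back_top [ -53.  -305.4] [ -58.2 -310.4] [ 0.655 -0.193  0.04 ]
nose_face_top [ -54.2 -284.9] [ -51.4 -289.3] [ 0.653 -0.172  0.04 ]
jar [ 99.  -46.3] [105.  -46.6] [0.792 0.075 0.065]
[0.2343375  0.63251009 0.19443043]
```

```bash
cat > st.py <<'E'
from h import *
P=np.load('pose.npz');J=P['J']
s=manip.observe();d=s['tool_pos'][:2]-J[:2];c,q=np.cos(J[2]),np.sin(J[2])
from scipy.spatial.transform import Rotation as R
X=R.from_quat(s['tcp_rot']).as_matrix()
print('t %.2f jig mm'%s['clock'],(1000*np.array([c*d[0]+q*d[1],-q*d[0]+c*d[1],s['tool_pos'][2]])).round(1),'toolx-jig deg',(np.degrees(np.arctan2(X[1,0],X[0,0])-J[2])).round(2),'tilt',X[:2,2].round(4),'gap',round(float(s['finger_gap']),4),'F',np.round(s['ft_force'],1))
E
python3 -m pendant '{"gripper":[0.8,0.8,0.8],"linear":[[0,0,0],[0,0,0],[0,0,0]],"delta_rot":[[0,0,-0.0874],[0,0,-0.0874],[0,0,-0.0874]]}' >/dev/null
python3 -m pendant '{"gripper":[0.8,0.8,0.8,0.8,0.8],"linear":[[0.076,0.196,0],[0.076,0.196,0],[0.076,0.196,0],[0.076,0.196,0],[0.076,0.196,0]],"delta_rot":[[0,0,0],[0,0,0],[0,0,0],[0,0,0],[0,0,0]]}'
python3 st.py
python3 -c "
from fit import *
P=np.load('pose.npz');J=P['J']
for n,u,v,z in [('tin',248,137,.075),('glue',372,296,.15)]: print(n,p2w(A,u,v,z).round(3))
print('tinB',p2w(B,453,260,.075).round(3))"
```

```text
clock: 1.1
tool_pos: [0.3436, 0.3919, 0.195]
tcp_rot: [1.0, 0.029, -0.0, 0.0]
ft_force: [0.3, 0.2, 0.2]
finger_gap: 0.0701
grasp_force: 0.0
t 1.10 jig mm [-330.6  295.9  195. ] toolx-jig deg 0.0 tilt [-0.0002 -0.0003] gap 0.0701 F [0.3 0.2 0.2]
tin [ 0.608 -0.406  0.075]
glue [0.58 0.39 0.15]
tinB [ 0.619 -0.401  0.075]
```

```bash

python3 -m pendant '{"gripper":[0.8,0.8,0.8,0.8,0.8],"linear":[[0.076,0.195,0],[0.076,0.195,0],[0.076,0.195,0],[0.076,0.195,0],[0.076,0.195,0]],"delta_rot":[[0,0,0],[0,0,0],[0,0,0],[0,0,0],[0,0,0]]}' >/dev/null
python3 -m pendant '{"gripper":[0.8,0.8,0.8,0.8,0.8],"linear":[[0.076,0.195,0],[0.076,0.195,0],[0.076,0.195,0],[0.076,0.195,0],[0,0,0]],"delta_rot":[[0,0,0],[0,0,0],[0,0,0],[0,0,0],[0,0,0]]}' >/dev/null
python3 st.py
python3 - <<'E'
from h import *
f=snap('wrist','w1.png')
E
```

```text
t 2.35 jig mm [-159.6 -144.   194.4] toolx-jig deg -0.26 tilt [-0.0016 -0.0007] gap 0.0702 F [-0.6 -0.5 -0.3]
```

View pics/w1.png

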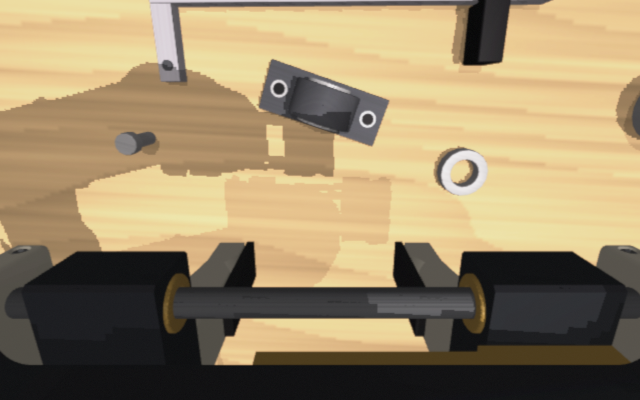

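The wrist view shows the bearing foot corners at (271,60), (389,100), (375,146) and (260,106). The stop runs from (152,3) to (186,80), with the rail's inner edge near row 5, and the race is at (463,171). The path is clear, so I'll cross-check with this view.

```bash
python3 - <<'E'
from h import *
P=np.load('pose.npz');J=P['J'];f=load('w1.png')
c,s=np.cos(J[2]),np.sin(J[2])
inv=lambda p:(np.array([[c,s],[-s,c]])@(p[:2]-J[:2])*1000).round(1)
for n,u,v,z in [('stop tip y0',186,79,.02),('stop tip y20',162,81,.02),('inner corner',174,4,.02),('rail',400,5,.02),('b1',271,60,.016),('b2',389,100,.016),('b3',375,146,.016),('b4',260,106,.016),('race',463,171,.016),('noseback',496,64,.04),('noseface',466,63,.04)]: print(n,inv(p2w(f,u,v,z)))
E
```

```text
stop tip y0 [-66.   -6.3]
stop tip y20 [-67.8  17.8]
inner corner [ 0.5 -3.3]
rail [  -1.2 -215.5]
b1 [-48.4 -91.3]
b2 [ -87.  -210.4]
b3 [-134.2 -197.9]
b4 [-92.5 -77.8]
race [-161.8 -295. ]
noseback [ -54.6 -304. ]
noseface [ -53.7 -275.9]
```

```bash

python3 -m pendant '{"gripper":[0.8,0.8,0.8,0.8,0.8],"linear":[[0,0,0.2],[0,0,0.2],[0,0,0.2],[0,0,0.08],[0,0,0.05]],"delta_rot":[[0,0,0],[0,0,0],[0,0,0],[0,0,0],[0,0,0]]}' 
python3 -m pendant '{"gripper":[0.8,0.8],"linear":[[0,0,0],[0,0,0]],"delta_rot":[[0,0,0],[0,0,0]]}' >/dev/null
python3 st.py
```

```text
clock: 3.02
tool_pos: [0.5383, -0.0338, 0.0117]
tcp_rot: [1.0, 0.029, -0.001, 0.0]
ft_force: [-0.1, 0.4, 1.0]
finger_gap: 0.07
grasp_force: 0.0
t 3.27 jig mm [-159.  -140.6   13.8] toolx-jig deg 0.03 tilt [0.0017 0.0003] gap 0.0702 F [-0.7  0.1 -0.3]
```

```bash

python3 -m pendant '{"gripper":[0.8,0.8,0.8,0.8,0.8],"linear":[[0,0.012,0.015],[0.016,0,0],[0.016,0,0],[0.016,0,0],[0.016,0,0]],"delta_rot":[[0,0,0],[0,0,0],[0,0,0],[0,0,0],[0,0,0]]}' >/dev/null
python3 st.py
python3 -m pendant '{"gripper":[0.8,0.8,0.8,0.8,0.8],"linear":[[0.016,0,0],[0.016,0,0],[0.016,0,0],[0.016,0,0],[0.016,0,0]],"delta_rot":[[0,0,0],[0,0,0],[0,0,0],[0,0,0],[0,0,0]]}' >/dev/null
python3 st.py
python3 -m pendant '{"gripper":[0.8,0.8,0.8,0.8,0.8],"linear":[[0.016,0,0],[0.016,0,0],[0.016,0,0],[0.016,0,0],[0.016,0,0]],"delta_rot":[[0,0,0],[0,0,0],[0,0,0],[0,0,0],[0,0,0]]}' >/dev/null
python3 st.py
python3 - <<'E'
from h import *
snap('wrist','w2.png')
E
```

```text
t 3.90 jig mm [-143.5 -144.     9. ] toolx-jig deg -0.01 tilt [0.0001 0.    ] gap 0.0701 F [ 0.  -0.  -0.3]
t 4.53 jig mm [-123.6 -144.     9. ] toolx-jig deg -0.01 tilt [-0.0001 -0.    ] gap 0.0698 F [ 0.3 -0.1 -0.4]
t 5.15 jig mm [-103.7 -144.     9. ] toolx-jig deg -0.01 tilt [-0.0003  0.    ] gap 0.07 F [ 0.1  0.8 -0.3]
```

View pics/w2.png

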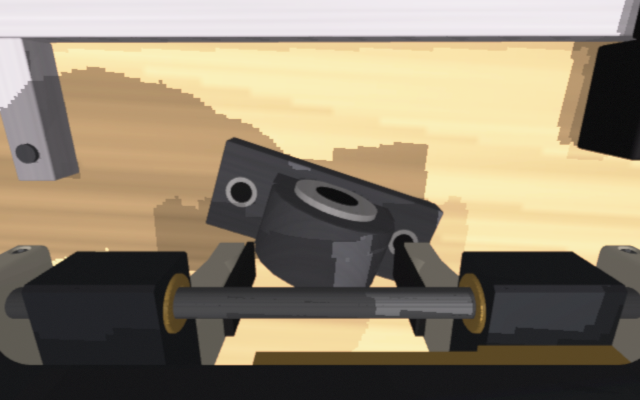

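The bearing is still angled. Its foot's far edge runs from (237,138) to (441,208), and the right finger is at the near side of its right end. I'll measure how far it has moved.

```bash
python3 - <<'E'
from h import *
P=np.load('pose.npz');J=P['J'];f=load('w2.png')
c,s=np.cos(J[2]),np.sin(J[2])
inv=lambda p:(np.array([[c,s],[-s,c]])@(p[:2]-J[:2])*1000).round(1)
for n,u,v,z in [('rail edge L',100,38,.02),('rail edge R',550,38,.02),('b1',237,139,.016),('b2',441,207,.016),('b4',207,222,.016),('hole',241,192,.016),('hole2',403,242,.016),('tip y0',78,176,.02)]: print(n,inv(p2w(f,u,v,z)))
def pj(x,y,z): return w2p(f,[J[0]+(c*x-s*y)/1e3,J[1]+(s*x+c*y)/1e3,z/1e3])
print('finger front z9 inner/outer',pj(-94,-179,9),pj(-94,-200,9))
E
```

```text
rail edge L [  1.7 -37.3]
rail edge R [   1.8 -250.1]
b1 [-46.3 -97.5]
b2 [ -83.9 -208.5]
b4 [-92.9 -77.1]
hole [-75.2 -97.5]
hole2 [-105.2 -188.8]
tip y0 [-65.3 -12.7]
finger front z9 inner/outer (385.0049877784193, 219.45816090789475) (420.82597257113196, 219.46738430528387)
```

The measured corners show the bearing hasn't moved, and there was no force. Open fingertips ride higher than the TCP, so they passed over the 16 mm foot. I'll back off, shut the fingers so the tips are at the TCP, and push with the roughly 42 mm shut-finger face.

```bash

python3 -m pendant '{"gripper":[0.8,0.8,0.8,0.8,0.8],"linear":[[-0.05,0,0],[-0.05,0,0],[-0.05,0,0],[-0.05,0,0],[-0.05,0,0]],"delta_rot":[[0,0,0],[0,0,0],[0,0,0],[0,0,0],[0,0,0]]}' >/dev/null
python3 -m pendant '{"gripper":[0,0,0,0,0],"linear":[[0,0.044,0],[0,0,0],[0,0,0],[0,0,0],[0,0,0]],"delta_rot":[[0,0,0],[0,0,0],[0,0,0],[0,0,0],[0,0,0]]}' >/dev/null
python3 st.py
python3 -m pendant '{"gripper":[0,0,0,0,0],"linear":[[0,0,0],[0.02,0,0],[0.02,0,0],[0.02,0,0],[0.02,0,0]],"delta_rot":[[0,0,0],[0,0,0],[0,0,0],[0,0,0],[0,0,0]]}' >/dev/null
python3 st.py
python3 -m pendant '{"gripper":[0,0,0,0,0],"linear":[[0.016,0,0],[0.016,0,0],[0.016,0,0],[0.016,0,0],[0.016,0,0]],"delta_rot":[[0,0,0],[0,0,0],[0,0,0],[0,0,0],[0,0,0]]}' >/dev/null
python3 st.py
python3 -m pendant '{"gripper":[0,0,0,0,0],"linear":[[0.016,0,0],[0.016,0,0],[0.016,0,0],[0.016,0,0],[0.016,0,0]],"delta_rot":[[0,0,0],[0,0,0],[0,0,0],[0,0,0],[0,0,0]]}' >/dev/null
python3 st.py
python3 - <<'E'
from h import *
snap('wrist','w3.png')
E
```

```text
t 6.45 jig mm [-166.2 -155.     8.9] toolx-jig deg -0.0 tilt [-0.0001 -0.0001] gap 0.0256 F [-0.5  0.2  0.3]
t 7.08 jig mm [-145.9 -155.1    9. ] toolx-jig deg -0.01 tilt [-0.0001 -0.    ] gap 0.0008 F [-0.   0.2  0.4]
t 7.70 jig mm [-126.6 -155.1    8.9] toolx-jig deg -0.02 tilt [-0.0009 -0.0001] gap 0.0003 F [-5.1 -0.8  3.3]
t 8.32 jig mm [-109.4 -156.     8.5] toolx-jig deg -0.07 tilt [-0.0056 -0.0012] gap 0.0003 F [-8.4 -3.5  5.2]
```

View pics/w3.png

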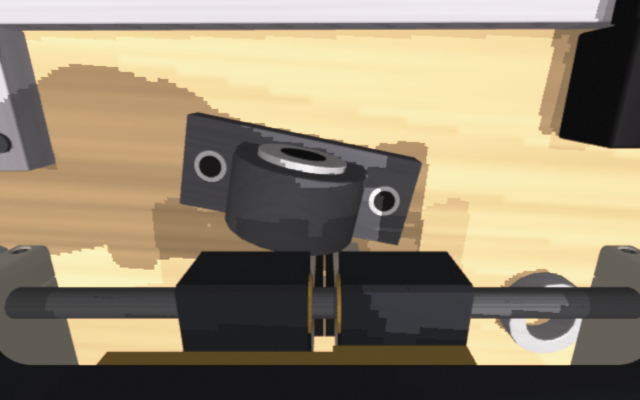

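The bearing is turning, with its foot corners now at (190,113), (420,160), (398,244) and (181,204). The contact force is 8 N with some lift, so I'll check the contact geometry before going on.

```bash
python3 - <<'E'
from h import *
from fit import fit
P=np.load('pose.npz');J=P['J'];f=load('w3.png')
b=fit([(f,(190,113),(25,63,16)),(f,(420,160),(25,-63,16)),(f,(398,244),(-25,-63,16)),(f,(181,204),(-25,63,16))],[.62,-.03,-.15])
c,s=np.cos(J[2]),np.sin(J[2])
inv=lambda p:(np.array([[c,s],[-s,c]])@(p[:2]-J[:2])*1000).round(1)
print(inv(b),np.degrees(b[2]-J[2]))
r=b[2]-J[2]
B=inv(b)
def pj(x,y,z): return w2p(f,[J[0]+(c*x-s*y)/1e3,J[1]+(s*x+c*y)/1e3,z/1e3])
for y in(-135,-145,-156,-166,-177): print(y,'near edge x at y', B[0]+ (-25/np.cos(r)) - (y-B[1])*np.tan(r))
print('tcp px',pj(-109.4,-156,8.5),'front',pj(-100,-156,9),'grasp',pj(-109.4,-156,28),pj(-100,-156,28),'hous front top',pj(B[0]-17,B[1],68))
E
python3 -c "
import cv2;f=cv2.imread('pics/w3.png');print(f.shape)"
python3 st.py
```

```text
[ 0.6235 -0.0306 -0.1395] deg -7.99
[-3.4, -0.1, 4.0, 0.3, 1.6, 0.3, -1.3, -0.1]
[ -75.3 -141.9] -11.269892441924842
-135 near edge x at y -99.41655504702705
-145 near edge x at y -101.40928822541551
-156 near edge x at y -103.6012947216428
-166 near edge x at y -105.59402790003126
-177 near edge x at y -107.78603439625857
tcp px (325.2498692674211, 234.75417022576391) front (325.26437803891133, 220.28641348156043) grasp (325.4264563930548, 249.22674466984748) (325.4405420430182, 233.17908847840093) hous front top (292.0014718454212, 254.34657103225516)
(400, 640, 3)
t 8.38 jig mm [-108.7 -156.     8.6] toolx-jig deg -0.05 tilt [-0.0049 -0.0013] gap 0.0004 F [-4.4 -2.4  4.8]
```

The lift suggests that the tapered tip is riding on the foot's edge. I'll back off and lean the tool about 16° back, which gives a flat contact and more clearance over the housing.

```bash

python3 -m pendant '{"gripper":[0,0,0,0,0],"linear":[[-0.07,0,0],[0,0,0],[0,0,0],[0,0,0],[0,0,0]],"delta_rot":[[0,0,0],[0,0.06,0],[0,0.06,0],[0,0.06,0],[0,0,0]]}' >/dev/null
python3 st.py
```

```text
t 9.00 jig mm [-128.3 -155.9    7.7] toolx-jig deg 0.02 tilt [0.275  0.0149] gap 0.0002 F [ 1.2 -0.6 -0.3]
```

```bash

python3 -m pendant '{"gripper":[0,0,0,0,0],"linear":[[0.0192,0,0.0055],[0.0192,0,0.0055],[0.0192,0,0.0055],[0.0192,0,0.0055],[0.0154,0,0.0044]],"delta_rot":[[0,0,0],[0,0,0],[0,0,0],[0,0,0],[0,0,0]]}' >/dev/null
python3 st.py
python3 -m pendant '{"gripper":[0,0,0,0,0],"linear":[[0.0154,0,0.0044],[0.0154,0,0.0044],[0.0154,0,0.0044],[0.0154,0,0.0044],[0.0154,0,0.0044]],"delta_rot":[[0,0,0],[0,0,0],[0,0,0],[0,0,0],[0,0,0]]}' >/dev/null
python3 st.py
python3 - <<'E'
from h import *
snap('wrist','w4.png')
E
```

```text
t 9.62 jig mm [ -99.4 -155.     9. ] toolx-jig deg -0.01 tilt [0.2783 0.0158] gap 0.0002 F [-0.3  0.6 -0.4]
t 10.25 jig mm [ -82.6 -156.4    8.2] toolx-jig deg -0.1 tilt [0.2741 0.0141] gap 0.0005 F [-7.5 -2.4  5.3]
```

View pics/w4.png

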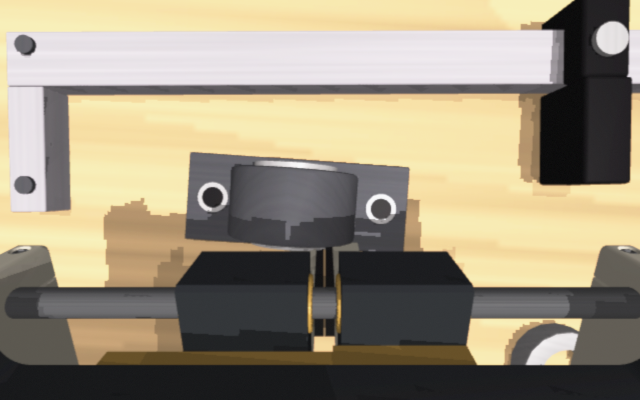

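The bearing is now nearly parallel to the rail, with its foot corners at (190,153), (409,167), (405,252) and (185,238). I'll keep pushing gently and watch the force.

```bash
cat > bp.py <<'E'
from h import *
from fit import fit
import sys
J=np.load('pose.npz')['J']
def bp(fn,obs):
    f=load(fn);b=fit([(f,p,q) for p,q in obs],[.64,-.03,0]);c,s=np.cos(J[2]),np.sin(J[2])
    print('jig',(np.array([[c,s],[-s,c]])@(b[:2]-J[:2])*1000).round(1),np.degrees(b[2]-J[2]).round(2))
E
python3 -c "
from bp import *
bp('w4.png',[((190,153),(25,63,16)),((409,167),(25,-63,16)),((405,252),(-25,-63,16)),((185,238),(-25,63,16))])"
python3 -m pendant '{"gripper":[0,0,0,0,0],"linear":[[0.0154,0,0.0044],[0.0154,0,0.0044],[0.0154,0,0.0044],[0,0,0],[0,0,0]],"delta_rot":[[0,0,0],[0,0,0],[0,0,0],[0,0,0],[0,0,0]]}' >/dev/null
python3 st.py
```

```text
[ 0.6354 -0.0285 -0.0063] deg -0.36
[-0.5, -1.1, 1.7, -1.3, -0.3, 1.0, -0.1, 1.5]
jig [ -63.3 -140.5] -3.64
t 10.93 jig mm [ -70.2 -156.1    8.1] toolx-jig deg -0.07 tilt [0.2746 0.0144] gap 0.0003 F [-4.7 -1.6  1. ]
```

```bash

python3 -m pendant '{"gripper":[0,0,0],"linear":[[0.0154,0,0.0044],[0.0154,0,0.0044],[0.0154,0,0.0044]],"delta_rot":[[0,0,0],[0,0,0],[0,0,0]]}' >/dev/null
python3 st.py
python3 -m pendant '{"gripper":[0,0],"linear":[[0.0154,0,0.0044],[0,0,0]],"delta_rot":[[0,0,0],[0,0,0]]}' >/dev/null
python3 st.py
python3 - <<'E'
from h import *
snap('wrist','w5.png')
E
```

```text
t 11.30 jig mm [ -58.8 -156.1    8.3] toolx-jig deg -0.07 tilt [0.2738 0.0143] gap 0.0002 F [-9.3 -0.6  6.7]
t 11.55 jig mm [ -54.1 -156.     8.3] toolx-jig deg -0.06 tilt [0.2746 0.0145] gap 0.0002 F [-6.1 -1.3  2.3]
```

View pics/w5.png

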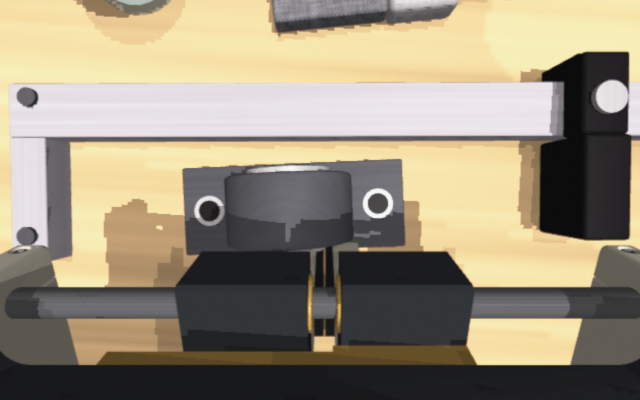

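The foot's far edge now runs from (183,168) to (402,160), and the rail's lower edge is at row 141. That leaves about 11 mm, with a slight over-rotation. I'll move the contact point to the bearing's centre and continue.

```bash

python3 -m pendant '{"gripper":[0,0,0,0,0],"linear":[[-0.05,0,-0.015],[0,-0.05,0],[0.025,0,0.0075],[0.02,0,0.006],[0.0154,0,0.0044]],"delta_rot":[[0,0,0],[0,0,0],[0,0,0],[0,0,0],[0,0,0]]}' >/dev/null
python3 st.py
python3 -m pendant '{"gripper":[0,0,0],"linear":[[0.0154,0,0.0044],[0.0115,0,0.0033],[0,0,0]],"delta_rot":[[0,0,0],[0,0,0],[0,0,0]]}' >/dev/null
python3 st.py
python3 -m pendant '{"gripper":[0,0],"linear":[[0.0115,0,0.0033],[0,0,0]],"delta_rot":[[0,0,0],[0,0,0]]}' >/dev/null
python3 st.py
```

```text
t 12.22 jig mm [ -51.3 -143.4    8.6] toolx-jig deg -0.06 tilt [0.2747 0.0145] gap 0.0004 F [-13.4   0.5  11.1]
t 12.60 jig mm [ -44.3 -143.7    8.8] toolx-jig deg -0.07 tilt [0.275  0.0145] gap 0.0004 F [-10.3   0.4   7.4]
t 12.85 jig mm [ -41.5 -143.7    8.8] toolx-jig deg -0.07 tilt [0.2749 0.0144] gap 0.0003 F [-11.1  -0.8   9.8]
```

```bash

for i in 1; do
python3 -m pendant '{"gripper":[0,0],"linear":[[0.0115,0,0.0033],[0,0,0]],"delta_rot":[[0,0,0],[0,0,0]]}' >/dev/null
python3 st.py
done
python3 - <<'E'
from h import *
f=snap('wrist','w6.png');g=cv2.cvtColor(f['image'],cv2.COLOR_RGB2GRAY)
for u in (195,230,340,375,395): print(u,g[130:215:2,u].tolist())
J=np.load('pose.npz')['J'];c,s=np.cos(J[2]),np.sin(J[2])
def pj(x,y,z): return w2p(f,[J[0]+(c*x-s*y)/1e3,J[1]+(s*x+c*y)/1e3,z/1e3])
print(pj(0,-80,20),pj(0,-200,20),pj(0,-140,16),pj(0,-140,0))
E
```

```text
t 13.10 jig mm [ -38.6 -143.8    8.8] toolx-jig deg -0.08 tilt [0.2748 0.0144] gap 0.0005 F [-10.7  -1.    8.5]
195 [224, 229, 229, 228, 225, 224, 225, 226, 226, 228, 231, 225, 224, 227, 228, 226, 227, 183, 102, 204, 211, 219, 230, 231, 231, 230, 228, 227, 227, 229, 231, 231, 227, 224, 221, 220, 219, 218, 219, 218, 220, 218, 200]
230 [224, 229, 228, 227, 226, 225, 226, 225, 226, 228, 229, 224, 225, 227, 227, 225, 226, 178, 109, 201, 125, 99, 99, 99, 99, 95, 95, 97, 98, 99, 96, 98, 100, 99, 138, 226, 213, 58, 28, 27, 27, 28, 28]
340 [228, 227, 228, 229, 229, 228, 228, 224, 228, 229, 227, 224, 227, 229, 227, 225, 220, 127, 95, 97, 97, 98, 99, 98, 98, 98, 99, 99, 98, 98, 99, 100, 100, 99, 98, 98, 99, 100, 100, 98, 98, 97, 97]
375 [229, 227, 228, 229, 230, 230, 229, 225, 229, 228, 226, 226, 229, 230, 228, 225, 222, 126, 79, 102, 102, 90, 78, 78, 73, 72, 70, 69, 67, 67, 67, 66, 67, 68, 68, 68, 70, 69, 68, 68, 69, 69, 68]
395 [229, 228, 229, 230, 231, 230, 229, 225, 229, 228, 227, 226, 229, 230, 228, 225, 221, 113, 83, 104, 102, 101, 102, 100, 101, 102, 104, 104, 106, 106, 107, 105, 150, 237, 231, 120, 57, 58, 58, 59, 59, 59, 53]
(211.26444132919352, 168.60920764091804) (425.8219165835768, 168.41060738759452) (318.6897420769261, 168.96946709230096) (319.0532902967982, 170.63506532990922)
```

```bash
cat > gap.py <<'E'
from h import *
import sys
f=snap('wrist',sys.argv[1]);g=cv2.cvtColor(f['image'],cv2.COLOR_RGB2GRAY)
for u in range(190,431,20):
    print(u,g[150:200,u].tolist()[::1])
E
python3 -m pendant '{"gripper":[0,0,0],"linear":[[0.0115,0,0.0033],[0.008,0,0.0023],[0,0,0]],"delta_rot":[[0,0,0],[0,0,0],[0,0,0]]}' >/dev/null
python3 st.py; python3 gap.py w7.png
```

```text
t 13.53 jig mm [ -37.4 -143.8    8.5] toolx-jig deg -0.09 tilt [0.2698 0.0133] gap 0.0003 F [-31.9   7.9  28.5]
190 [228, 230, 231, 228, 225, 223, 224, 225, 227, 227, 228, 227, 225, 226, 227, 223, 189, 107, 109, 166, 205, 210, 212, 213, 220, 229, 230, 231, 231, 231, 231, 231, 230, 229, 229, 228, 226, 226, 227, 228, 229, 230, 231, 231, 230, 228, 226, 225, 223, 221]
210 [227, 230, 230, 227, 224, 223, 224, 226, 227, 227, 227, 226, 225, 225, 226, 222, 185, 102, 108, 132, 100, 92, 99, 99, 98, 99, 100, 99, 100, 97, 95, 94, 95, 96, 98, 98, 100, 100, 100, 98, 96, 97, 99, 100, 100, 99, 97, 97, 99, 100]
230 [228, 230, 229, 226, 223, 223, 224, 226, 228, 227, 227, 225, 224, 226, 226, 219, 181, 103, 117, 159, 127, 98, 98, 99, 99, 100, 100, 99, 97, 95, 94, 95, 96, 96, 98, 98, 99, 99, 99, 98, 96, 97, 99, 100, 100, 100, 100, 114, 168, 224]
250 [228, 229, 229, 225, 223, 223, 224, 226, 228, 228, 227, 225, 225, 225, 225, 217, 176, 103, 119, 152, 97, 84, 83, 79, 65, 61, 56, 56, 53, 52, 52, 53, 51, 53, 53, 53, 54, 54, 52, 52, 52, 53, 54, 53, 54, 54, 54, 54, 57, 57]
270 [228, 229, 228, 225, 222, 223, 225,
[... 1415 characters left out ...]
26, 226, 226, 221, 188, 114, 85, 101, 103, 104, 103, 101, 102, 101, 101, 101, 101, 102, 100, 101, 103, 103, 104, 104, 105, 107, 106, 106, 105, 106, 107, 105, 104, 104, 105, 107, 119, 167, 226]
410 [228, 228, 227, 227, 228, 229, 230, 231, 231, 230, 228, 226, 226, 225, 221, 186, 112, 84, 95, 104, 104, 103, 102, 101, 102, 103, 103, 102, 101, 102, 103, 105, 107, 108, 106, 107, 108, 107, 107, 107, 108, 108, 107, 107, 107, 108, 109, 121, 166, 220]
430 [229, 227, 227, 227, 228, 229, 230, 231, 231, 230, 228, 226, 225, 225, 220, 181, 107, 112, 162, 198, 201, 202, 208, 221, 222, 222, 222, 223, 222, 222, 222, 223, 223, 223, 225, 225, 226, 226, 227, 227, 228, 228, 228, 229, 229, 228, 227, 227, 226, 226]
```

It's nearly flush, but the left end is still about 1 mm off. I'll release the contact and press gently left of centre.

```bash

python3 -m pendant '{"gripper":[0,0,0,0,0],"linear":[[-0.08,0,-0.023],[0,-0.12,0],[0.03,0,0.0085],[0.02,0,0.0055],[0,0,0]],"delta_rot":[[0,0,0],[0,0,0],[0,0,0],[0,0,0],[0,0,0]]}' >/dev/null
python3 st.py
python3 -m pendant '{"gripper":[0,0,0],"linear":[[0.012,0,0.0035],[0.004,0,0.001],[0,0,0]],"delta_rot":[[0,0,0],[0,0,0],[0,0,0]]}' >/dev/null
python3 st.py; python3 gap.py w8.png | cut -c1-130
```

```text
t 14.20 jig mm [ -40.  -113.2    8.7] toolx-jig deg -0.06 tilt [0.2759 0.0151] gap 0.0005 F [-9.1  4.8  5.2]
t 14.57 jig mm [ -39.8 -113.8    8. ] toolx-jig deg -0.11 tilt [0.2711 0.0135] gap 0.0002 F [-26.3  10.5  19.1]
190 [228, 228, 228, 229, 230, 231, 231, 230, 230, 230, 229, 220, 180, 101, 116, 175, 213, 217, 218, 219, 220, 225, 233, 234, 234, 
210 [228, 227, 228, 230, 231, 232, 231, 230, 230, 230, 229, 219, 175, 103, 116, 173, 212, 216, 217, 218, 218, 220, 224, 232, 234, 
230 [227, 227, 228, 230, 230, 231, 231, 229, 229, 230, 228, 213, 165, 99, 115, 170, 209, 214, 215, 220, 228, 232, 232, 233, 233, 2
250 [226, 227, 228, 230, 231, 231, 230, 229, 230, 230, 227, 209, 160, 104, 126, 187, 209, 212, 213, 216, 221, 231, 232, 233, 233, 
270 [226, 226, 228, 229, 230, 231, 229, 229, 229, 229, 226, 205, 149, 85, 90, 100, 105, 106, 106, 107, 107, 106, 104, 103, 102, 10
290 [225, 226, 228, 230, 231, 230, 229, 228, 229, 229, 225, 198, 133, 87, 97, 105, 106, 106, 106, 107, 106, 105, 104, 101, 102, 10
310 [225, 226, 228, 230, 231, 230, 229, 228, 229, 229, 225, 193, 117, 77, 90, 104, 105, 106, 106, 97, 71, 66, 65, 64, 64, 65, 66, 
330 [226, 227, 229, 230, 231, 230, 229, 227, 228, 229, 225, 190, 114, 78, 80, 62, 66, 67, 67, 67, 66, 65, 63, 58, 61, 69, 71, 72, 
350 [226, 228, 230, 231, 231, 231, 229, 228, 229, 229, 224, 186, 108, 89, 102, 98, 95, 143, 181, 184, 182, 173, 133, 77, 84, 86, 8
370 [227, 229, 231, 231, 232, 231, 229, 227, 228, 228, 224, 191, 105, 72, 68, 90, 160, 227, 232, 232, 230, 210, 103, 85, 93, 97, 1
390 [227, 229, 231, 231, 232, 230, 229, 228, 228, 228, 223, 186, 101, 83, 99, 127, 183, 231, 234, 234, 233, 215, 115, 94, 106, 109
410 [229, 230, 231, 232, 231, 230, 229, 228, 228, 227, 221, 182, 100, 92, 108, 111, 133, 177, 197, 198, 196, 177, 111, 92, 98, 99,
430 [229, 231, 232, 232, 233, 232, 230, 228, 228, 227, 220, 179, 97, 97, 110, 110, 110, 109, 108, 108, 108, 108, 98, 75, 87, 91, 9
```

The rail and foot edges now coincide along the visible columns, so it's flush. Next I'll retreat, lift, straighten the tool and go behind the follower.

```bash

python3 -m pendant '{"gripper":[0,0,0,0,0],"linear":[[-0.06,0,-0.017],[-0.06,0,-0.017],[0.055,0,-0.192],[0.055,0,-0.192],[0,0,0]],"delta_rot":[[0,0,0],[0,0,0],[0,0,0],[0,0,0],[0,-0.06,0]]}' >/dev/null
python3 -m pendant '{"gripper":[0,0,0,0,0],"linear":[[0,0,0],[0,0,0],[0,0.19,0],[0,0.19,0],[0,0.19,0]],"delta_rot":[[0,-0.06,0],[0,-0.06,0],[0,0,0],[0,0,0],[0,0,0]]}' >/dev/null
python3 -m pendant '{"gripper":[0,0,0,0],"linear":[[0.08,0.19,0],[0.08,0.19,0],[0,0,0],[0,0,0]],"delta_rot":[[0,0,0],[0,0,0],[0,0,0],[0,0,0]]}' >/dev/null
python3 st.py; python3 - <<'E'
from h import *
snap('wrist','w9.png');snap('scene','s9.png');snap('side','d9.png')
a=cv2.imread('pics/w9.png');b=cv2.imread('pics/s9.png')[165:275,225:345];c=cv2.imread('pics/d9.png')[150:260,280:440]
o=np.zeros((590,800,3),np.uint8)
o[:250,:400]=cv2.resize(a,(400,250)); o[:330,405:765]=cv2.resize(b,(360,330),interpolation=2); o[335:335+250,0:364]=cv2.resize(c,(364,250),interpolation=2)
cv2.imwrite('pics/m9.png',o)
E
```

```text
t 16.38 jig mm [ -26.5 -350.6  108.3] toolx-jig deg -0.08 tilt [-0.0008  0.001 ] gap 0.0005 F [-0.8 -0.1 -0.5]
```

```bash

python3 -m pendant '{"gripper":[0,0,0,0,0],"linear":[[-0.01,0,0.15],[0,0,0.13],[0,0,0.055],[0,0,0.015],[0,0,0]],"delta_rot":[[0,0,0],[0,0,0],[0,0,0],[0,0,0],[0,0,0]]}' >/dev/null
python3 st.py
python3 -m pendant '{"gripper":[0,0,0,0,0],"linear":[[0,-0.02,0],[0,-0.02,0],[0,-0.02,0],[0,-0.02,0],[0,-0.02,0]],"delta_rot":[[0,0,0],[0,0,0],[0,0,0],[0,0,0],[0,0,0]]}' >/dev/null
python3 st.py
python3 -m pendant '{"gripper":[0,0,0,0,0],"linear":[[0,-0.02,0],[0,-0.02,0],[0,-0.02,0],[0,-0.02,0],[0,-0.02,0]],"delta_rot":[[0,0,0],[0,0,0],[0,0,0],[0,0,0],[0,0,0]]}' >/dev/null
python3 st.py
```

```text
t 17.15 jig mm [ -28.  -349.9   22.8] toolx-jig deg 0.03 tilt [ 0.0014 -0.0004] gap 0.0007 F [-0.1 -0.3  0.3]
t 17.77 jig mm [ -28.8 -324.6   21.7] toolx-jig deg -0.0 tilt [ 0.0001 -0.    ] gap 0.0006 F [ 0.8  0.2 -0. ]
t 18.40 jig mm [ -28.8 -299.7   21.7] toolx-jig deg -0.01 tilt [-0.  0.] gap 0.0005 F [ 0.1  0.5 -0.7]
```

```bash
cat > fol.py <<'E'
from h import *
import sys
J=np.load('pose.npz')['J'];c,s=np.cos(J[2]),np.sin(J[2])
def pr(f,lab,x,z):
    g=cv2.cvtColor(f['image'],cv2.COLOR_RGB2GRAY);o=[]
    for y in range(-356,-100,4):
        u,v=w2p(f,[J[0]+(c*x-s*y)/1e3,J[1]+(s*x+c*y)/1e3,z/1e3]);u,v=round(u),round(v)
        o.append(int(g[v,u]) if 0<=u<640 and 0<=v<400 else -1)
    print(lab,o)
for fn in ('scene0.png','s9.png','d9.png'): pr(load(fn),fn,22,20)
for n in ('scene','side','wrist'): pr(snap(n,n+sys.argv[1]+'.png'),n+' now',22,20)
E
python3 fol.py x1; python3 st.py
```

```text
scene0.png [183, 58, 88, 88, 208, 203, 204, 203, 176, 24, 134, 105, 51, 40, 37, 7, 29, 101, 140, 226, 209, 207, 210, 208, 207, 209, 204, 205, 208, 205, 209, 209, 209, 208, 208, 206, 207, 207, 209, 205, 205, 208, 205, 205, 210, 208, 207, 201, 208, 205, 206, 206, 201, 203, 203, 204, 204, 208, 203, 207, 207, 204, 203, 203]
s9.png [120, 69, 67, 98, 149, 206, 135, 139, 120, 16, 88, 83, 55, 25, 25, 19, 35, 105, 140, 148, 142, 144, 139, 141, 138, 142, 142, 142, 141, 139, 142, 142, 143, 141, 139, 144, 141, 139, 137, 137, 137, 139, 140, 138, 139, 140, 140, 138, 135, 137, 140, 140, 137, 137, 138, 139, 139, 137, 134, 137, 136, 136, 136, 136]
d9.png [87, 71, 28, 105, 105, 103, 93, 94, 96, 97, 99, 99, 27, 2, 11, 9, 6, 7, 7, 18, 89, 103, 97, 97, 97, 98, 97, 97, 96, 97, 97, 97, 97, 98, 97, 98, 97, 96, 97, 97, 96, 97, 96, 97, 97, 96, 96, 96, 95, 96, 97, 91, 55, 29, 33, 34, 43, 46, 64, 63, 64, 67, 66, 66]
scene now [199, 75, 88, 110, 224, 214, 149, 238, 204, 33, 153, 125, 58, 49, 42, 7, 38, 110, 157, 235, 243, 215, 129, 136, 145, 142, 144, 146, 146, 143, 145, 145, 145, 145, 146, 146, 145, 146, 143, 143, 143, 146, 144, 143, 142, 142, 145, 140, 145, 139, 142, 142, 140, 143, 141, 140, 140, 145, 137, 139, 140, 140, 140, 140]
side now [87, 71, 32, 106, 104, 107, 161, 156, 158, 159, 162, 162, 21, 3, 7, 7, 33, 69, 66, 68, 67, 69, 31, 5, 12, 52, 71, 67, 73, 99, 98, 97, 97, 98, 98, 97, 98, 97, 98, 98, 98, 97, 97, 97, 97, 96, 97, 96, 95, 97, 98, 91, 56, 28, 33, 36, 36, 36, 38, 39, 39, 38, 40, 40]
wrist now [230, 81, 69, 73, 153, 154, 208, 244, 245, 245, 245, 245, 60, 66, 240, 242, 112, 47, 130, 233, 178, 170, 157, 158, 158, 158, 158, 157, 158, 157, 157, 157, 157, 157, 157, 157, 157, 157, 157, 157, 156, 156, 156, 155, 155, 155, 155, 154, 154, 154, 153, 152, 152, 151, 151, 151, 150, 151, 150, 149, -1, -1, -1, -1]
t 18.55 jig mm [ -28.7 -299.8   21.7] toolx-jig deg 0.02 tilt [ 0.0001 -0.    ] gap 0.0005 F [-0.6  0.3  0. ]
```

```bash
python3 - <<'E'
from h import *
a=cv2.imread('pics/wristx1.png')[40:360,100:540];b=cv2.imread('pics/scenex1.png')[165:255,225:325];c=cv2.imread('pics/sidex1.png')[165:255,350:440]
o=np.zeros((600,800,3),np.uint8)
o[:320,:440]=a; o[:315,445:795]=cv2.resize(b,(350,315),interpolation=2); o[325:595,0:270]=cv2.resize(c,(270,270),interpolation=2)
s=load('side0.png')['image'][165:255,350:440,::-1]; o[325:595,275:545]=cv2.resize(s,(270,270),interpolation=2)
cv2.imwrite('pics/m1.png',o)
E
```

```text
(no output)
```

View pics/m1.png

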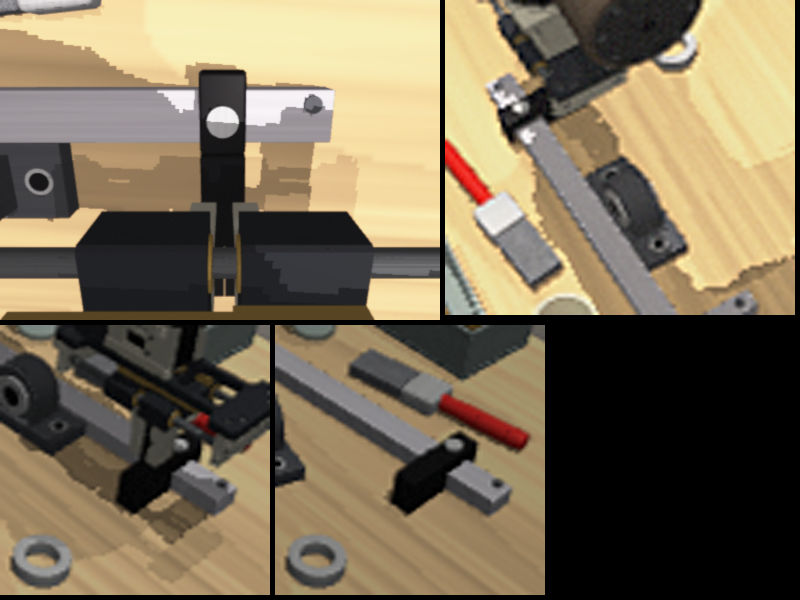

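This composite shows the bearing flush to the rail and the follower unmoved. The fingertips sit above the 40 mm nose, so the real tips end well above the reported TCP. I'll go back behind the follower, turn the tool 90° so the long body stays clear of the bearing's housing, and go lower.

```bash

python3 -c "
from h import *;print(manip.observe()['qpos'].round(2))"
python3 -m pendant '{"gripper":[0,0,0,0,0],"linear":[[0,0,-0.12],[0,0.11,-0.04],[0,0.11,0],[0,0,0],[0,0,0]],"delta_rot":[[0,0,0],[0,0,0],[0,0,0],[0,0,0],[0,0,0]]}' >/dev/null
python3 st.py
```

```text
[ 0.01  0.54 -0.12  0.   -0.91  1.62]
t 19.18 jig mm [ -29.1 -355.    61.4] toolx-jig deg -0.04 tilt [-0.0004  0.0002] gap 0.0005 F [ 0.7  0.3 -0.2]
```

```bash

python3 -m pendant '{"gripper":[0,0,0,0,0],"linear":[[0,0,0],[0,0,0],[0,0,0],[0,0,0],[0,0,0]],"delta_rot":[[0,0,0.111],[0,0,0.111],[0,0,0.111],[0,0,0.111],[0,0,0.111]]}' >/dev/null
python3 -m pendant '{"gripper":[0,0,0,0,0],"linear":[[0,0,0],[0,0,0],[0,0,0],[0,0,0],[0,0,0]],"delta_rot":[[0,0,0.111],[0,0,0.111],[0,0,0.111],[0,0,0.112],[0,0,0]]}' >/dev/null
python3 st.py
python3 -m pendant '{"gripper":[0,0,0,0,0],"linear":[[0,0,0.08],[0,0,0.06],[0,0,0.04],[0,0,0.02],[0,0,0]],"delta_rot":[[0,0,0],[0,0,0],[0,0,0],[0,0,0],[0,0,0]]}' >/dev/null
python3 st.py
```

```text
t 20.43 jig mm [ -28.8 -354.2   61.6] toolx-jig deg -89.89 tilt [-0.0002  0.0001] gap 0.0008 F [ 0.5 -0.5 -0. ]
t 21.05 jig mm [ -29.  -355.1   11.2] toolx-jig deg -89.99 tilt [-0.0007 -0.    ] gap 0.0006 F [-0.2 -0.3 -1.2]
```

```bash

python3 -m pendant '{"gripper":[0,0,0],"linear":[[0,0,0.014],[0,0,0.014],[0,0,0]],"delta_rot":[[0,0,0],[0,0,0],[0,0,0]]}' >/dev/null
python3 st.py
python3 -m pendant '{"gripper":[0,0,0,0,0],"linear":[[-0.024,0,0],[-0.024,0,0],[-0.024,0,0],[-0.024,0,0],[-0.024,0,0]],"delta_rot":[[0,0,0],[0,0,0],[0,0,0],[0,0,0],[0,0,0]]}' >/dev/null
python3 st.py
python3 -m pendant '{"gripper":[0,0,0,0],"linear":[[-0.02,0,0],[-0.02,0,0],[-0.02,0,0],[-0.02,0,0]],"delta_rot":[[0,0,0],[0,0,0],[0,0,0],[0,0,0]]}' >/dev/null
python3 st.py; python3 fol.py x2 | tail -3
```

```text
t 21.43 jig mm [ -29.  -355.     4.5] toolx-jig deg -90.01 tilt [-0.0002  0.0001] gap 0.0 F [ 0.4 -0.3  0.3]
t 22.05 jig mm [ -28.8 -324.5    4.7] toolx-jig deg -90.0 tilt [0.0001 0.    ] gap 0.0003 F [ 0.5  0.1 -0.7]
t 22.55 jig mm [ -28.8 -305.     4.7] toolx-jig deg -90.02 tilt [ 0.     -0.0002] gap 0.0001 F [-0.3 -3.3 -0.2]
scene now [24, 22, 31, 59, 196, 208, 207, 201, 204, 205, 213, 208, 89, 0, 66, 66, 57, 20, 9, 19, 40, 101, 130, 116, 115, 149, 150, 146, 147, 143, 144, 144, 143, 146, 142, 148, 145, 146, 144, 144, 144, 143, 143, 141, 142, 144, 144, 142, 141, 140, 143, 143, 142, 142, 138, 143, 143, 144, 139, 140, 138, 139, 139, 139]
side now [141, 115, 45, 161, 154, 156, 134, 135, 136, 138, 138, 135, 72, 110, 120, 72, 69, 43, 44, 70, 44, 53, 54, 18, 27, 33, 32, 29, 32, 29, 28, 28, 28, 28, 28, 27, 27, 29, 28, 28, 27, 29, 28, 29, 24, 25, 28, 62, 98, 97, 97, 92, 55, 29, 32, 36, 35, 37, 38, 38, 40, 38, 40, 40]
wrist now [216, 173, 94, 94, 218, 220, 191, 192, 192, 192, 194, 193, 113, 112, 106, 22, 23, 22, 24, 21, 39, 48, 49, 41, 42, 43, 42, 43, 42, 41, 24, 60, 62, 61, 23, 21, 22, 22, 24, 22, 24, -1, -1, -1, -1, -1, -1, -1, -1, -1, -1, -1, -1, -1, -1, -1, -1, -1, -1, -1, -1, -1, -1, -1]
```

It's in contact: −3.3 N, and the follower has started sliding. I'll continue.

```bash

python3 -m pendant '{"gripper":[0,0,0,0,0],"linear":[[-0.024,0,0],[-0.024,0,0],[-0.024,0,0],[-0.024,0,0],[-0.024,0,0]],"delta_rot":[[0,0,0],[0,0,0],[0,0,0],[0,0,0],[0,0,0]]}' >/dev/null
python3 st.py
python3 -m pendant '{"gripper":[0,0,0,0,0],"linear":[[-0.02,0,0],[-0.02,0,0],[-0.02,0,0],[-0.02,0,0],[-0.016,0,0]],"delta_rot":[[0,0,0],[0,0,0],[0,0,0],[0,0,0],[0,0,0]]}' >/dev/null
python3 st.py
python3 -m pendant '{"gripper":[0,0,0,0,0],"linear":[[-0.012,0,0],[-0.012,0,0],[-0.012,0,0],[-0.012,0,0],[-0.012,0,0]],"delta_rot":[[0,0,0],[0,0,0],[0,0,0],[0,0,0],[0,0,0]]}' >/dev/null
python3 st.py
python3 -m pendant '{"gripper":[0,0,0,0,0],"linear":[[-0.012,0,0],[-0.012,0,0],[-0.012,0,0],[-0.012,0,0],[-0.012,0,0]],"delta_rot":[[0,0,0],[0,0,0],[0,0,0],[0,0,0],[0,0,0]]}' >/dev/null
python3 st.py
```

```text
t 23.32 jig mm [ -28.9 -274.6    4.7] toolx-jig deg -90.0 tilt [-0.0001 -0.    ] gap 0.0005 F [-0.4 -2.7 -0.2]
t 23.95 jig mm [ -28.9 -250.7    4.7] toolx-jig deg -90.0 tilt [-0.0001  0.    ] gap 0.0004 F [-0.7 -2.7  1.3]
t 24.57 jig mm [ -28.9 -236.2    4.7] toolx-jig deg -90.0 tilt [-0.0003 -0.0005] gap 0.0007 F [ 0.3 -7.1 -0.5]
t 25.20 jig mm [ -29.  -221.9    4.7] toolx-jig deg -90.02 tilt [-0.0003 -0.001 ] gap 0.0006 F [ 0.5 -7.4 -0.6]
```

Bearing contact came at TCP y ≈ −238, as expected, so both are now sliding.

```bash

python3 -m pendant '{"gripper":[0,0,0,0,0],"linear":[[-0.016,0,0],[-0.016,0,0],[-0.016,0,0],[-0.016,0,0],[-0.016,0,0]],"delta_rot":[[0,0,0],[0,0,0],[0,0,0],[0,0,0],[0,0,0]]}' >/dev/null
python3 st.py
python3 -m pendant '{"gripper":[0,0,0,0,0],"linear":[[-0.016,0,0],[-0.016,0,0],[-0.016,0,0],[-0.016,0,0],[-0.016,0,0]],"delta_rot":[[0,0,0],[0,0,0],[0,0,0],[0,0,0],[0,0,0]]}' >/dev/null
python3 st.py
python3 -m pendant '{"gripper":[0,0,0,0,0],"linear":[[-0.012,0,0],[-0.012,0,0],[-0.012,0,0],[-0.008,0,0],[0,0,0]],"delta_rot":[[0,0,0],[0,0,0],[0,0,0],[0,0,0],[0,0,0]]}' >/dev/null
python3 st.py
```

```text
t 25.82 jig mm [ -29.  -201.9    4.7] toolx-jig deg -90.02 tilt [-0.0004 -0.001 ] gap 0.0006 F [ 0.7 -6.9 -0.7]
t 26.45 jig mm [ -29.  -181.9    4.7] toolx-jig deg -90.02 tilt [-0.0005 -0.001 ] gap 0.0002 F [ 0.4 -8.2  0.6]
t 27.07 jig mm [ -29.  -170.6    4.7] toolx-jig deg -90.01 tilt [-0.0004 -0.0008] gap 0.0005 F [-0.  -5.4  0.5]
```

Now 2 mm steps until the end stop reacts.

```bash

python3 -m pendant '{"gripper":[0,0,0],"linear":[[-0.01,0,0],[-0.01,0,0],[0,0,0]],"delta_rot":[[0,0,0],[0,0,0],[0,0,0]]}' >/dev/null
python3 st.py
python3 -m pendant '{"gripper":[0,0,0],"linear":[[-0.008,0,0],[-0.006,0,0],[0,0,0]],"delta_rot":[[0,0,0],[0,0,0],[0,0,0]]}' >/dev/null
python3 st.py
python3 -m pendant '{"gripper":[0,0],"linear":[[-0.006,0,0],[0,0,0]],"delta_rot":[[0,0,0],[0,0,0]]}' >/dev/null
python3 st.py
```

```text
t 27.45 jig mm [ -29.1 -165.7    4.7] toolx-jig deg -90.01 tilt [-0.0005 -0.0008] gap 0.0003 F [-0.7 -5.8 -0.2]
t 27.82 jig mm [ -29.1 -162.3    4.7] toolx-jig deg -90.02 tilt [-0.0006 -0.0009] gap 0.0001 F [-0.1 -6.9  0.1]
t 28.07 jig mm [ -29.1 -160.8    4.7] toolx-jig deg -90.02 tilt [-0.0005 -0.0009] gap 0.0008 F [ 0.3 -6.8 -0.2]
```

```bash

python3 -m pendant '{"gripper":[0,0],"linear":[[-0.006,0,0],[0,0,0]],"delta_rot":[[0,0,0],[0,0,0]]}' >/dev/null
python3 st.py
python3 -m pendant '{"gripper":[0,0],"linear":[[-0.006,0,0],[0,0,0]],"delta_rot":[[0,0,0],[0,0,0]]}' >/dev/null
python3 st.py
```

```text
t 28.32 jig mm [ -29.1 -160.6    4.7] toolx-jig deg -90.02 tilt [-0.0007 -0.0022] gap 0.0005 F [  1.1 -11.7  -0.7]
t 28.57 jig mm [ -29.2 -160.4    4.8] toolx-jig deg -90.04 tilt [-0.0009 -0.0034] gap 0.0003 F [  2.7 -18.7  -0.4]
```

It's home: the force jumped at −160.6, against −159.5 predicted. I'll retreat and verify flushness numerically.

```bash

python3 -m pendant '{"gripper":[0,0,0,0,0],"linear":[[0.02,0,0],[0.06,0,0],[0.06,0,0],[0,0,-0.2],[0,0,-0.2]],"delta_rot":[[0,0,0],[0,0,0],[0,0,0],[0,0,0],[0,0,0]]}' >/dev/null
python3 -m pendant '{"gripper":[0,0,0,0,0],"linear":[[0.15,0.2,-0.15],[0.15,0.2,0],[0.15,0.2,0],[0,0.2,0],[0,0,0]],"delta_rot":[[0,0,0],[0,0,0],[0,0,0],[0,0,0],[0,0,0]]}' >/dev/null
python3 st.py
cat > chk.py <<'E'
from h import *
J=np.load('pose.npz')['J'];c,s=np.cos(J[2]),np.sin(J[2])
def line(f,lab,pts):
    g=cv2.cvtColor(f['image'],cv2.COLOR_RGB2GRAY).astype(np.float32);m=[]
    for x,y,z in pts: m.append(w2p(f,[J[0]+(c*x-s*y)/1e3,J[1]+(s*x+c*y)/1e3,z/1e3]))
    m=np.array(m,np.float32)[None]; print(lab,cv2.remap(g,m[...,0],m[...,1],cv2.INTER_LINEAR)[0].astype(int).tolist())
for n in('scene','side','wrist'):
    f=snap(n,n+'f.png')
    for y in(-12,-25,-105,-118): line(f,f'{n} across y={y} x=-70..14/3',[(x,y,16) for x in range(-70,16,3)])
    line(f,n+' along x=-40 y=-160..10/4',[(-40,y,16) for y in range(-160,12,4)])
E
python3 chk.py
```

```text
t 29.82 jig mm [-225.1 -299.9  137.4] toolx-jig deg -90.14 tilt [0.0003 0.0008] gap 0.0008 F [ 0.5 -0.3  0.1]
scene across y=-12 x=-70..14/3 [206, 208, 212, 215, 217, 222, 222, 187, 116, 98, 100, 102, 146, 157, 120, 91, 96, 165, 146, 110, 101, 97, 95, 129, 220, 229, 225, 222, 221]
scene across y=-25 x=-70..14/3 [205, 208, 213, 217, 218, 222, 215, 170, 107, 101, 90, 74, 63, 77, 87, 104, 108, 92, 86, 75, 71, 62, 76, 123, 219, 230, 225, 222, 223]
scene across y=-105 x=-70..14/3 [215, 216, 217, 218, 218, 217, 165, 99, 71, 80, 80, 82, 84, 80, 84, 86, 83, 79, 63, 62, 90, 96, 97, 140, 212, 225, 222, 219, 220]
scene across y=-118 x=-70..14/3 [216, 217, 217, 218, 216, 207, 160, 111, 87, 88, 88, 96, 98, 136, 152, 132, 163, 142, 117, 104, 100, 91, 88, 130, 214, 232, 226, 226, 226]
scene along x=-40 y=-160..10/4 [71, 42, 51, 54, 56, 49, 19, 18, 26, 50, 71, 102, 99, 85, 82, 89, 95, 100, 103, 101, 99, 92, 91, 86, 81, 76, 72, 62, 53, 46, 41, 44, 53, 75, 94, 98, 97, 100, 96, 100, 180, 228, 223]
side across y=-12 x=-70..14/3 [31, 28, 27, 26, 26, 26, 26, 26, 25, 33, 39, 47, 51, 57, 69, 63, 50, 35, 31,
[... 709 characters left out ...]
/3 [0, 0, 0, 0, 0, 0, 0, 0, 0, 0, 0, 0, 0, 0, 0, 0, 0, 0, 0, 0, 0, 0, 0, 0, 0, 0, 0, 0, 0]
wrist across y=-25 x=-70..14/3 [0, 0, 0, 0, 0, 0, 0, 0, 0, 0, 0, 0, 0, 0, 0, 0, 0, 0, 0, 0, 0, 0, 0, 0, 0, 0, 0, 0, 0]
wrist across y=-105 x=-70..14/3 [59, 59, 59, 59, 59, 59, 59, 59, 59, 59, 59, 58, 59, 59, 59, 59, 59, 59, 58, 58, 59, 58, 59, 59, 59, 59, 59, 59, 68]
wrist across y=-118 x=-70..14/3 [36, 93, 205, 209, 190, 66, 33, 33, 13, 8, 17, 25, 25, 26, 25, 26, 25, 25, 25, 25, 26, 24, 24, 25, 25, 25, 24, 25, 25]
wrist along x=-40 y=-160..10/4 [95, 90, 73, 11, 11, 12, 11, 11, 15, 17, 17, 16, 17, 49, 59, 59, 58, 56, 21, 21, 21, 20, 20, 21, 21, 20, 21, 21, 21, 18, 0, 0, 0, 0, 0, 0, 0, 0, 0, 0, 0, 0, 0]
```

The scene camera looks from beyond the rail, so it could hide a small gap. I'll look with the wrist camera from the robot's side.

```bash

python3 -m pendant '{"gripper":[0,0,0,0,0],"linear":[[0,0,0],[0,0,0],[0,0,0],[0,0,0],[0,0,0]],"delta_rot":[[0,0,-0.111],[0,0,-0.111],[0,0,-0.111],[0,0,-0.111],[0,0,-0.111]]}' >/dev/null
python3 -m pendant '{"gripper":[0,0,0,0,0],"linear":[[0,0,0],[0,0,0],[0,0,0],[0,0,0],[0,-0.2,0]],"delta_rot":[[0,0,-0.111],[0,0,-0.111],[0,0,-0.111],[0,0,-0.112],[0,0,0]]}' >/dev/null
python3 -m pendant '{"gripper":[0,0,0,0,0,0],"linear":[[0.07,-0.2,0],[0.07,-0.2,0],[0.07,-0.2,0],[0.07,-0.12,0],[0,0,0]],"delta_rot":[[0,0,0],[0,0,0],[0,0,0],[0,0,0],[0,0,0]]}' 2>&1 | tail -1
python3 -m pendant '{"gripper":[0,0,0,0,0],"linear":[[0.07,-0.2,0],[0.07,-0.2,0],[0.07,-0.2,0],[0.07,-0.12,0],[0,0,0]],"delta_rot":[[0,0,0],[0,0,0],[0,0,0],[0,0,0],[0,0,0]]}' >/dev/null
python3 st.py
cat > rect.py <<'E'
# top-down rectified map at z=16/20 mm, 1 mm steps: print x of edges
from h import *
import sys
J=np.load('pose.npz')['J'];c,s=np.cos(J[2]),np.sin(J[2])
f=snap('wrist',sys.argv[1]);g=cv2.cvtColor(f['image'],cv2.COLOR_RGB2GRAY).astype(np.float32)
for y in (-8,-14,-20,-26,-100,-106,-112,-118,-123):
    m=np.array([w2p(f,[J[0]+(c*x-s*y)/1e3,J[1]+(s*x+c*y)/1e3,.016]) for x in range(-62,8)],np.float32)[None]
    r=cv2.remap(g,m[...,0],m[...,1],cv2.INTER_LINEAR)[0].astype(int)
    print(y,'near',r[:22].tolist(),'far',r[50:].tolist())
print(w2p(f,[J[0],J[1],.02]))
E
python3 rect.py r1.png
```

```text
schema error: expected 6 entries
t 31.85 jig mm [-149.7  -66.5  136.2] toolx-jig deg 0.2 tilt [-0.0002 -0.0002] gap 0.0002 F [-0.9  0.2 -0.5]
-8 near [221, 221, 221, 222, 223, 224, 224, 223, 223, 222, 220, 214, 200, 149, 79, 85, 96, 96, 95, 94, 95, 96] far [96, 95, 93, 94, 95, 95, 93, 92, 91, 93, 95, 95, 95, 94, 0, 0, 0, 0, 0, 0]
-14 near [221, 221, 221, 222, 223, 224, 224, 223, 222, 221, 219, 211, 199, 150, 79, 85, 96, 97, 96, 95, 95, 95] far [95, 95, 93, 94, 95, 94, 93, 92, 91, 93, 95, 95, 95, 94, 0, 0, 0, 0, 0, 0]
-20 near [222, 221, 222, 223, 223, 224, 224, 223, 222, 221, 218, 205, 197, 153, 79, 85, 97, 98, 96, 95, 95, 96] far [96, 95, 94, 94, 96, 95, 93, 92, 91, 93, 95, 96, 95, 95, 0, 0, 0, 0, 0, 0]
-26 near [221, 221, 223, 223, 224, 224, 224, 223, 221, 220, 218, 205, 198, 154, 79, 85, 97, 99, 96, 96, 95, 96] far [68, 64, 60, 60, 61, 60, 59, 58, 62, 88, 96, 96, 95, 95, 0, 0, 0, 0, 0, 0]
-100 near [222, 222, 220, 220, 218, 218, 218, 218, 218, 218, 218, 207, 199, 164, 84, 91, 105, 106, 106, 103, 102, 102] far [102, 102, 102, 101, 101, 100, 98, 97, 97, 98, 98, 98, 99, 98, 12, 0, 0,
[... 157 characters left out ...]
, 101, 99, 98, 98, 98, 98, 99, 100, 95, 14, 0, 0, 0, 0, 0]
-112 near [221, 220, 219, 218, 217, 217, 217, 217, 217, 218, 210, 200, 198, 166, 88, 91, 106, 107, 107, 104, 105, 103] far [103, 103, 103, 103, 103, 101, 99, 98, 98, 98, 98, 99, 101, 96, 16, 0, 0, 0, 0, 0]
-118 near [220, 220, 218, 217, 217, 217, 217, 217, 217, 217, 192, 151, 124, 100, 65, 89, 106, 108, 107, 105, 105, 102] far [104, 104, 104, 101, 94, 94, 98, 98, 97, 98, 97, 98, 101, 96, 19, 0, 0, 0, 0, 0]
-123 near [220, 219, 209, 196, 194, 194, 195, 193, 169, 148, 121, 95, 99, 89, 58, 55, 62, 63, 62, 61, 61, 61] far [62, 63, 63, 63, 63, 63, 62, 60, 61, 61, 60, 60, 61, 59, 14, 0, 0, 0, 0, 0]
(241.11062159269122, 0.08802042933297116)
```

The near edge is parallel to the rail within about 0.2 mm. I'll move forward a little to see the rail contact line itself.

```bash

python3 -m pendant '{"gripper":[0,0,0],"linear":[[0.08,0,0],[0.08,0,0],[0,0,0]],"delta_rot":[[0,0,0],[0,0,0],[0,0,0]]}' >/dev/null
python3 st.py; python3 rect.py r2.png
python3 - <<'E'
from h import *
J=np.load('pose.npz')['J'];c,s=np.cos(J[2]),np.sin(J[2]);f=load('r2.png');g=cv2.cvtColor(f['image'],cv2.COLOR_RGB2GRAY).astype(np.float32)
for x in(-42,-12):
    m=np.array([w2p(f,[J[0]+(c*x-s*y)/1e3,J[1]+(s*x+c*y)/1e3,.016]) for y in range(-160,16,1)],np.float32)[None]
    r=cv2.remap(g,m[...,0],m[...,1],1)[0].astype(int);print(x,r[:50].tolist(),r[145:].tolist())
for n in('scene','side'):
    a=load(n+'0.png')['image'].astype(int);b=snap(n,n+'g.png')['image'].astype(int);d=np.abs(a-b).sum(2)
    P={'race':(.543,-.185,.008),'bolt':(.561,.158,.025),'jar':(.792,.075,.03),'tin':(.612,-.403,.04),'glue':(.58,.39,.07)}
    for k,p in P.items():
        u,v=map(round,w2p(load(n+'0.png'),p));print(n,k,int((d[v-12:v+12,u-12:u+12]>120).sum()))
E
```

```text
t 32.27 jig mm [-110.9  -69.8  136.2] toolx-jig deg -0.06 tilt [-0.0007 -0.0004] gap 0.0001 F [-0.3 -0.3 -0. ]
-8 near [159, 161, 162, 161, 161, 163, 165, 166, 166, 165, 164, 163, 160, 152, 117, 76, 66, 67, 73, 96, 103, 104] far [104, 104, 102, 102, 104, 104, 101, 101, 101, 102, 104, 104, 103, 101, 107, 186, 230, 233, 234, 234]
-14 near [159, 161, 161, 162, 162, 163, 165, 167, 166, 165, 164, 162, 157, 137, 118, 104, 105, 106, 104, 103, 103, 104] far [104, 105, 103, 103, 104, 104, 102, 101, 100, 102, 104, 104, 104, 101, 105, 184, 230, 232, 233, 234]
-20 near [162, 163, 162, 162, 162, 163, 165, 167, 166, 164, 163, 161, 158, 136, 118, 105, 106, 107, 104, 104, 104, 104] far [105, 104, 103, 103, 104, 104, 103, 101, 101, 102, 105, 105, 104, 101, 105, 183, 230, 232, 233, 234]
-26 near [162, 162, 162, 162, 163, 164, 165, 166, 165, 163, 161, 160, 156, 136, 118, 104, 106, 107, 105, 104, 104, 105] far [76, 72, 65, 65, 65, 65, 65, 64, 66, 91, 104, 104, 104, 102, 102, 180, 230, 233, 234, 234]
-100 near [232, 232, 232, 232, 232, 231, 229, 228, 228, 229, 229, 229, 228, 217, 186, 134, 118, 117, 114,
[... 1210 characters left out ...]
9, 103, 112, 115, 115, 115, 115, 115, 115, 115] [104, 103, 103, 103, 103, 103, 103, 103, 102, 99, 85, 69, 66, 66, 65, 72, 105, 141, 151, 149, 149, 151, 151, 152, 152, 151, 152, 154, 154, 152, 152]
-12 [231, 231, 231, 229, 189, 86, 59, 62, 63, 63, 63, 63, 63, 64, 64, 64, 64, 64, 64, 64, 64, 64, 64, 63, 63, 63, 64, 62, 50, 30, 16, 11, 12, 13, 24, 49, 66, 69, 70, 84, 108, 115, 116, 116, 116, 116, 116, 116, 115, 115] [104, 104, 104, 103, 104, 104, 104, 104, 104, 104, 104, 103, 104, 103, 102, 93, 130, 203, 227, 229, 229, 231, 233, 233, 233, 233, 233, 233, 232, 230, 230]
scene race 309
scene bolt 203
scene jar 0
scene tin 0
scene glue 106
side race 0
side bolt 335
side jar 0
side tin 0
side glue 0
```

```bash
python3 - <<'E'
from h import *
for n in('scene','side'):
  for t in('9','f'):
    fn={('scene','9'):'s9.png',('side','9'):'d9.png'}.get((n,t),n+'f.png')
    a=load(n+'0.png')['image'].astype(int);b=load(fn)['image'].astype(int);d=np.abs(a-b).sum(2)
    for k,p in {'race':(.543,-.185,.008),'bolt':(.561,.158,.025),'glue':(.58,.39,.07)}.items():
        u,v=map(round,w2p(load(n+'0.png'),p));print(fn,k,int((d[v-12:v+12,u-12:u+12]>120).sum()))
E
python3 -m pendant '{"gripper":[0,0,0],"linear":[[-0.1,0,-0.15],[0,0,-0.1],[0,0,0]],"delta_rot":[[0,0,0],[0,0,0],[0,0,0]]}' | head -3
```

```text
s9.png race 0
s9.png bolt 497
s9.png glue 0
scenef.png race 87
scenef.png bolt 383
scenef.png glue 0
d9.png race 0
d9.png bolt 115
d9.png glue 0
sidef.png race 131
sidef.png bolt 204
sidef.png glue 0
clock: 32.8
tool_pos: [0.5587, 0.0387, 0.202]
tcp_rot: [1.0, 0.029, 0.002, -0.001]
```

```bash
python3 - <<'E'
from h import *
for n in('scene','side'):
    a=load(n+'0.png');b=snap(n,n+'h.png')
    for k,p,h in [('bolt',(.561,.158,.03),9),('race',(.543,-.185,.008),12),('jar',(.792,.075,.03),14),('tin',(.612,-.403,.04),14)]:
        u,v=map(round,w2p(a,p));t=a['image'][v-h:v+h,u-h:u+h]
        for fn,im in [('now',b['image'])]+[(x,load(x)['image']) for x in ([n+'f.png',n+'g.png',n+'x2.png'])]:
            r=cv2.matchTemplate(im[v-h-10:v+h+10,u-h-10:u+h+10],t,cv2.TM_CCOEFF_NORMED);_,m,_,l=cv2.minMaxLoc(r);print(n,k,fn,round(m,2),(l[0]-10,l[1]-10))
E
```

```text
scene bolt now 0.56 (0, 0)
scene bolt scenef.png 0.54 (0, 0)
scene bolt sceneg.png 0.58 (0, 0)
scene bolt scenex2.png 0.75 (0, 0)
scene race now 0.78 (0, 0)
scene race scenef.png 0.74 (0, 0)
scene race sceneg.png 0.22 (-1, -10)
scene race scenex2.png 0.21 (-1, -10)
scene jar now 0.99 (0, 0)
scene jar scenef.png 1.0 (0, 0)
scene jar sceneg.png 0.99 (0, 0)
scene jar scenex2.png 0.81 (0, 0)
scene tin now 1.0 (0, 0)
scene tin scenef.png 1.0 (0, 0)
scene tin sceneg.png 1.0 (0, 0)
scene tin scenex2.png 0.42 (-5, 2)
side bolt now 0.78 (0, 0)
side bolt sidef.png 0.74 (0, -1)
side bolt sideg.png 0.6 (0, 0)
side bolt sidex2.png 0.67 (0, 0)
side race now 1.0 (0, 0)
side race sidef.png 0.68 (0, 0)
side race sideg.png 1.0 (0, 0)
side race sidex2.png 0.92 (0, 0)
side jar now 0.97 (0, 0)
side jar sidef.png 0.45 (-10, 2)
side jar sideg.png 0.97 (0, 0)
side jar sidex2.png 0.93 (0, 0)
side tin now 1.0 (0, 0)
side tin sidef.png 1.0 (0, 0)
side tin sideg.png 1.0 (0, 0)
side tin sidex2.png 1.0 (0, 0)
```

All the checked bystanders match at zero offset, with only shadows changing. Handing in.

```bash
python3 -c "
from plant import manip
print(manip.job_done())"
```

```text
the job is handed in; nothing more can be done
None
```

I pushed the bearing flush against the rail, then slid the follower along until the bearing was snug against the end stop; the job is handed in at about 33 s of the 58 s allowed, and the race, bolt, jar and tin showed no shift in my image checks (brush and hammer not checked).

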